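# Load the gel tray into the tank and stand its comb

### The job

Take the orange gel tray off the sloped drying rack and seat it flat and square in the pocket of the blue gel tank, fully home, either way round. Then stand the green comb, teeth down and upright, in the pair of notches across the tray, fully home, and let go. Lower both parts into place rather than dropping them, and leave the bottle, the tip box and the jar undisturbed.

Things in the scene. Friction and masses are not known exactly. Their poses are not given: they have to be found in the camera images.
- tray: Orange gel tray, 84 (x) x 62 (y) x 27 (z) mm, 0.12 kg: 5 mm floor (lowest 2.5 mm inset 1.5 mm), 4 mm side walls along x at y = +-27 to 31, x ends open. Origin: centre of underside; z out of its open top. Same after a half turn about z. Starts loose on the rack's 26 degree slope, top leaning towards the robot. Grip across y outside, fingertips 9 mm or more above its underside.
- tray_slot (a point): Centre of the tray's comb slot, midway between the walls, 12 mm above the tray's underside: the level of the notch bottoms. The slot is a notch in the middle of each side wall, 7 mm wide (x), 15 mm deep, open at the top. Axes as the tray's.
- dock: Blue gel tank on a white foot, fixed, 200 (x) x 130 (y) mm, a rectangular pocket in its top. Origin: centre of its underside. Flat rim about the pocket 48 mm above the bench, 30 mm wide at the y sides; at x = +-69 to 79 mm stand end walls, 60 mm above the bench.
- dock_seat (a point): Centre of the pocket's floor, 40 mm above the bench. The pocket is 88 (x) x 66 (y) mm, 8 mm deep: 2 mm clearance all round the tray. z up, x along its long side. Seated, the tray's origin lies here.
- rack: Steel drying rack, grey foot 140 x 150 mm, fixed, left or right of the tank. Origin: centre on the bench. Its face slopes 26 degrees, rising to the rack's +x (away from the robot). The tray lies on it against an 8 mm lip at the low end, underside's centre 65 mm above the bench on the rack's y axis.
- rack_bar (a point): Middle of the rack's carrying bar, 10 mm thick, 132 mm long along rack y, at rack x = 28 mm, 175 mm above the bench. Its posts (y = +-66) stand at rack x = 62 mm up to 145 mm, then bend forward to it. It blocks a gripper coming straight down on the tray; one tilted 26 degrees, moving along the tray's z, passes in front of and below it.
- comb: Green gel comb, 0.04 kg, standing loose in the holder. Origin: centre of its teeth's underside; z up, y along its width, x through its thickness. Teeth z 0-5 mm, 50 mm wide; plate 66 mm wide z 5-23 mm, 5 mm thick (3 mm below z 8). Home, the plate's lower edge rests on the notch bottoms: origin 5 mm below tray_slot, x along the tray's x. Same after a half turn about z.
- comb_bar (a point): Centre of the comb's grip bar, on top of its plate, 32 mm above the comb's origin: 10 mm thick (x), 50 mm wide (y), 18 mm high. Grip it across x from above.
- holder: Grey comb holder, fixed, 60 x 90 mm, on the other side of the tank than the rack. Origin: centre on the bench. Two ridges 22 mm high with a 7 mm slot between them along its y; in it the comb stands on a floor 8 mm above the bench, so its bar's underside is 9 mm above the ridges.
- buffer: White bottle with a blue cap, 64 mm diameter, 115 mm high, loose, beyond the tank. Origin: centre of its underside. Leave alone.
- tipbox: Blue box of pipette tips, 80 x 115 x 52 mm, loose, beyond the tank. Origin: centre of its underside. Leave alone.
- jar: Small amber jar, 48 mm diameter, 60 mm high, loose, on the left side. Origin: centre of its underside. Leave alone.
Not all that is in view belongs to the job. Of the things that look like the tray, the larger one is meant.

How it is judged:
By the outcome, as a careful person would: the job done as asked, in the order asked, and still so for the second after the job is handed in, with the robot touching nothing.
It also fails if it takes over 64 s, if anything falls off the work surface, if the arm or the gripper's body presses on something with over 40 N, if the wrist force passes 120 N, or if a joint passes its speed limit or range.

### The arm

A 6-joint arm with a two-finger parallel gripper is mounted at the origin on the work surface. World frame = base frame: x ahead of the robot, y to its left, z up, the work surface at z = 0. Lengths are in m, angles in rad, forces in N, time in s.
With the tool pointing down it reaches from about 0.375 to 0.9 m from the base axis. Payload 3.1 kg.
Tool frame: the origin (TCP) lies at the very end of the fingers, on their centre line; the grasp point (between the pads) lies 19 mm behind it (manip.pinch_z is the distance from the TCP to the grasp point, in m); z points along the fingers, y is the direction in which the jaws open and shut (so a half turn about z gives the same grasp; the last joint's range is limited). The gripper opens to 85 mm and grips with 20 to 120 N. Pads are 22 mm wide; open, the fingers measure 114 mm over their backs; the gripper's body (76 mm by 85 mm) begins 54 mm behind the grasp point. The pads swing forward as they close: fully open they stand 13 mm farther back than shut.
Start: joints at [1.083, 0.527, 1.433, -0, 1.181, -0.178], TCP at [0.19, 0.595, 0.231] pointing down, gripper open.
Joint ranges: [-3.08, 3.08], [-0.75, 2.2], [0.22, 2.44], [-1.43, 4.57], [0, 2.65], [-2.85, 2.85]. Speed limits (rad/s): [2.79, 2.79, 3.14, 3.14, 3.14, 3.14].

### API

Orientations are given as a unit quaternion [x, y, z, w].
In Python, from station import manip gives the robot as it stands.
- The arm moves only by the tool drive_tool, never from a script. Its argument "increments" is a list of rows, each a list of 7 numbers: the closure in counts, from 0 (fully open) to 255 (shut), then the shift along the tool's x, y, z in cm, then the turn, a rotation vector about the tool's x, y, z in rad. A call has 1 to 20 rows; each row is the pose to reach, as a shift and turn from the pose commanded when the call began, along the tool's axes at that moment; what a row does not reach only later rows make up. A row lasts 1/10 s, in which the tool goes at most 50 mm and 8.59 degrees, less where a joint would pass 70% of its speed; a pose out of reach is approached as far as the arm can. A call with a gripper value outside its range is refused whole. The fingers move at their own pace and stop on an object; "force" is the grip in N (left out, the last holds). Time passes only in rows, so rows that repeat a pose let the fingers close. It gives the time, the measured TCP pose, the force and the opening at its end, in the units of the state.
- manip.sense(): the state, without advancing time (a new reading comes with each control period).
- manip.snapshot(name): name is "scene" or "top" or "wrist"; returns the picture (480x640x3 uint8, red, green, blue); there is no depth.
- manip.camera_model(name): a dict with "mtx" (3x3 intrinsics, pixels), "cam_to_world" (4x4, takes a point from camera to world coordinates). Camera axes: x right, y down, z forward; pixel columns grow to the right and rows downward; lengths in m; the calibration is good to about 2 mm. A picture is of the moment at which its call begins: read the wrist's pose just before it. camera_model takes no time and is no camera call; for the wrist camera it gives the pose at the moment of the call.
- manip.sign_off(): hands the job in, once; it reports no verdict.
The state is a dict: "t": time; "q": joint angles; "qd": joint speeds; "tau": joint torques, N m; "tcp_pos": TCP position; "tool_rot": TCP orientation; "force": force on the tool from outside, world axes, zero at the start; "ft_torque": the same for the moment, N m; "finger_gap": opening from 0.0 (shut) to 1.0 (fully open).
Only numpy, scipy, OpenCV 4.12 (cv2) and the standard library are available. Lean on these libraries where they do the work, as an engineer would, in place of code of your own. Each camera call takes 0.05 s, during which the arm holds its last target. There are 200 camera calls.

## Working session

There is one attempt and no reset: what is moved stays moved. The work goes in short steps, Python scripts to look and compute and a tool call to move; the robot and the scene stay as the last step left them, time stands still between calls to the robot, and variables do not carry over. Pictures are saved under pics/ and viewed, about 8 in all and at most 12, crops included, and the job is handed in when it is done.

Besides the shell and the picture viewer there is one more tool, called as name([rows], argument=value, ...), one row to a line, values as JSON. drive_tool: Moves the arm, as the interface text tells. Its arguments: {"type":"object","properties":{"increments":{"type":"array","items":{"type":"array","items":{"type":"number"}}},"force":{"type":"number"}},"required":["increments"]}

```bash
mkdir -p pics; ls; python3 - <<'E'
from station import manip
import cv2,numpy as np
for n in ("scene","top"):
    im=manip.snapshot(n); cv2.imwrite(f"pics/{n}0.png",im[:,:,::-1])
    c=manip.camera_model(n); print(n,np.round(c["mtx"],1).tolist(),np.round(c["cam_to_world"],3).tolist())
s=manip.sense(); print(s["t"],s["tcp_pos"],s["tool_rot"],s["finger_gap"],manip.pinch_z)
E
```

```text
pics
scene [[520.5, 0.0, 316.9], [0.0, 520.5, 243.9], [0.0, 0.0, 1.0]] [[0.274, 0.556, -0.785, 1.253], [0.962, -0.171, 0.215, -0.192], [-0.014, -0.814, -0.581, 0.622], [0.0, 0.0, 0.0, 1.0]]
top [[533.8, 0.0, 321.9], [0.0, 533.8, 250.9], [0.0, 0.0, 1.0]] [[0.019, -0.99, 0.138, 0.486], [-1.0, -0.018, 0.007, 0.004], [-0.004, -0.138, -0.99, 1.017], [0.0, 0.0, 0.0, 1.0]]
0.1 [0.18960198 0.59485883 0.23042178] [ 1.53795635e-01  9.88102174e-01 -9.40807693e-04 -3.33053350e-04] 1.0039995906669146 0.0187
```

View pics/scene0.png

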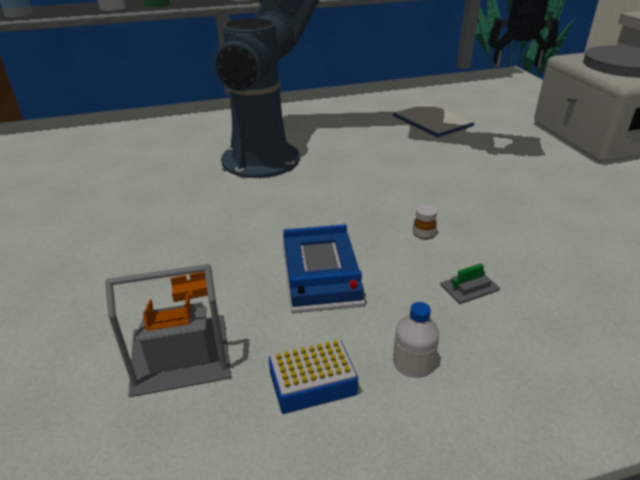

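View pics/top0.png

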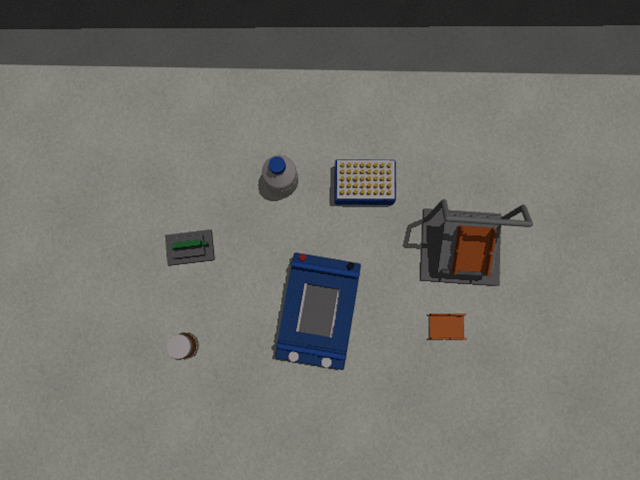

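The scene picture shows the rack on the robot's right and the holder with the comb on its left. In the top picture, the tank is at (318,310) and the comb at (187,245). There are two orange candidates: one on the rack at (474,250), and one flat on the bench at (447,327). The one on the rack is larger and fits the description. I'll confirm that in a crop and measure.

```bash
cat > h.py <<'E'
from station import manip
import cv2,numpy as np
from scipy.spatial.transform import Rotation as R
def ray(c,uv):
    uv=np.atleast_2d(np.asarray(uv,float)); K=np.array(c["mtx"]);T=np.array(c["cam_to_world"])
    d=np.c_[uv,np.ones(len(uv))]@np.linalg.inv(K).T@T[:3,:3].T
    return T[:3,3],d
def onplane(c,uv,z=None,n=(0,0,1),p=None):
    o,d=ray(c,uv); n=np.array(n,float); p=np.array([0,0,z]) if p is None else np.array(p)
    return o+d*(((p-o)@n)/(d@n))[:,None]
def proj(c,P):
    T=np.linalg.inv(np.array(c["cam_to_world"]));P=np.atleast_2d(P)@T[:3,:3].T+T[:3,3]
    q=P@np.array(c["mtx"]).T; return q[:,:2]/q[:,2:]
def mask(im,lo,hi):
    return cv2.inRange(cv2.cvtColor(im,cv2.COLOR_RGB2HSV),np.array(lo),np.array(hi))
def blobs(m,amin=60):
    cs,_=cv2.findContours(m,cv2.RETR_EXTERNAL,cv2.CHAIN_APPROX_NONE)
    return sorted([c for c in cs if cv2.contourArea(c)>amin],key=cv2.contourArea,reverse=True)
ORANGE=((3,150,60),(16,255,255)); GREEN=((45,120,40),(80,255,255)); BLUE=((100,150,50),(125,255,255))
def show(name,im,f=1):
    cv2.imwrite(f"pics/{name}.png",cv2.resize(np.ascontiguousarray(im[:,:,::-1]),None,fx=f,fy=f,interpolation=cv2.INTER_CUBIC))
E
python3 - <<'E'
from h import *
im=cv2.imread("pics/top0.png")[:,:,::-1].copy(); c=manip.camera_model("top")
for n,rg in (("or",ORANGE),("gr",GREEN),("bl",BLUE)):
    for b in blobs(mask(im,*rg)):
        bx=cv2.boxPoints(cv2.minAreaRect(b)); print(n,cv2.contourArea(b),np.round(bx,1).tolist())
        z={"or":.08,"gr":.049,"bl":.048}[n]; w=onplane(c,bx,z)
        print("   world",np.round(w[:,:2],3).tolist(), "ctr",np.round(w.mean(0),4),"sides",np.round([np.linalg.norm(w[0]-w[1]),np.linalg.norm(w[1]-w[2])],3))
# pocket: low-saturation inside dock
m=mask(im,(0,0,0),(180,90,150)); m2=np.zeros_like(m); m2[270:352,285:352]=m[270:352,285:352]
for b in blobs(m2,300)[:2]:
    bx=cv2.boxPoints(cv2.minAreaRect(b)); w=onplane(c,bx,.04); print("pocket",bx.tolist(),np.round(w,4).tolist(),w.mean(0))
a=im[195:345,400:540]; b=im[245:375,265:365]
show("crop1",np.hstack([cv2.resize(a,(560,600),interpolation=2)]))
E
```

```text
or 802.5 [[429.0, 314.0], [465.0, 314.0], [465.0, 339.0], [429.0, 339.0]]
   world [[0.509, -0.178], [0.51, -0.241], [0.467, -0.24], [0.466, -0.178]] ctr [ 0.4881 -0.2091  0.08  ] sides [0.063 0.043]
or 794.5 [[453.79998779296875, 273.8999938964844], [457.29998779296875, 235.5], [486.79998779296875, 238.1999969482422], [483.29998779296875, 276.6000061035156]]
   world [[0.58, -0.222], [0.649, -0.23], [0.645, -0.282], [0.576, -0.274]] ctr [ 0.6124 -0.2519  0.08  ] sides [0.069 0.052]
or 231.5 [[458.3999938964844, 234.5], [459.0, 225.3000030517578], [496.29998779296875, 227.8000030517578], [495.70001220703125, 237.0]]
   world [[0.65, -0.232], [0.667, -0.233], [0.664, -0.299], [0.647, -0.298]] ctr [ 0.6572 -0.2653  0.08  ] sides [0.017 0.066]
gr 116.5 [[171.5, 242.89999389648438], [200.8000030517578, 239.3000030517578], [201.39999389648438, 244.39999389648438], [172.10000610351562, 248.10000610351562]]
   world [[0.631, 0.287], [0.638, 0.234], [0.629, 0.232], [0.621, 0.286]] ctr [0.6298 0.2597 0.049 ] sides [0.054 0.01 ]
bl 6664.0 [[274.0, 357.3999938964844], [292.29998779296875, 252.0
[... 182 characters left out ...]

bl 183.5 [[269.0, 157.0], [284.0, 157.0], [284.0, 172.0], [269.0, 172.0]]
   world [[0.797, 0.114], [0.798, 0.085], [0.769, 0.085], [0.768, 0.113]] ctr [0.7831 0.099  0.048 ] sides [0.028 0.029]
bl 78.5 [[335.0, 200.0], [335.0, 160.0], [383.0, 160.0], [383.0, 200.0]]
   world [[0.717, -0.012], [0.794, -0.011], [0.795, -0.101], [0.719, -0.101]] ctr [ 0.7561 -0.0559  0.048 ] sides [0.077 0.09 ]
pocket [[295.37249755859375, 330.8892517089844], [303.91949462890625, 282.4563903808594], [340.37249755859375, 288.8892517089844], [331.82550048828125, 337.3221130371094]] [[0.4751, 0.0562, 0.04], [0.5632, 0.0427, 0.04], [0.5526, -0.0242, 0.04], [0.4649, -0.01, 0.04]] [0.51395166 0.01616022 0.04      ]
```

View pics/crop1.png

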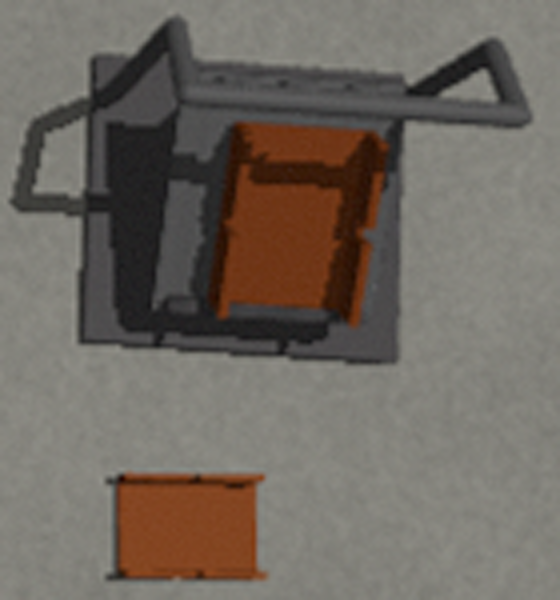

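The crop confirms it. The rack piece is the larger (about 84×62 mm, notches at crop (228,228) and (367,235)). The bench piece is only about 63×43 mm at wall height, so it's a decoy. The pocket measures 89×68 mm, which fits. Next, the rack pose from the foot corners and the bar.

```bash
cat >> h.py <<'E'
def inc(p,Rg,label=""):
    s=manip.sense(); Rc=R.from_quat(s["tool_rot"]); d=Rc.inv().apply(np.array(p)-s["tcp_pos"])*100
    rv=(Rc.inv()*Rg).as_rotvec(); print(label,"shift cm",np.round(d,2),"rv",np.round(rv,4))
def toolR(yaw,tilt=0):  # tool y along yaw'd +y, z down, tilted forward (rack x) by tilt
    z=np.array([np.sin(tilt),0,-np.cos(tilt)]);y=np.array([0,1,0]);x=np.cross(y,z)
    return R.from_euler("z",yaw)*R.from_matrix(np.c_[x,y,z])
E
python3 - <<'E'
from h import *
c=manip.camera_model("top")
f=lambda p:np.array(p,float)*[140/560,150/600]+[400,195]
foot=onplane(c,f([(92,57),(80,342),(398,362),(403,75)]),.004)
print(np.round(foot,4).tolist(),[round(np.linalg.norm(foot[i]-foot[i-1]),4) for i in range(4)],foot.mean(0))
bar=onplane(c,f([(180,98),(527,115)]),.18); print("bar",bar.round(4).tolist(),np.linalg.norm(bar[1]-bar[0]))
e=foot[0]-foot[1]+foot[3]-foot[2]; e2=foot[1]-foot[2]+foot[0]-foot[3]
print("yaw",np.degrees(np.arctan2(e[1],e[0])),np.degrees(np.arctan2(-e2[0],e2[1])))
d=bar[0]-bar[1]; yb=np.arctan2(-d[0],d[1]); print("yawbar",np.degrees(yb))
yaw=np.radians(np.mean([np.degrees(np.arctan2(e[1],e[0])),np.degrees(np.arctan2(-e2[0],e2[1])),np.degrees(yb)]))
Rz=R.from_euler("z",yaw); print("origin from bar",bar.mean(0)-Rz.apply([.028,0,0]))
o=(foot.mean(0)+ (bar.mean(0)-Rz.apply([.028,0,0])))/2; o[2]=.065
a=np.radians(26); n=Rz.apply([-np.sin(a),0,np.cos(a)])
w=onplane(c,f([(224,230),(371,236)]),n=n,p=o+n*.027); print("notches",w.round(4).tolist(),np.linalg.norm(w[0]-w[1]))
l=Rz.inv().apply(w.mean(0)-n*.027-o); print("tray origin in rack rel",l, "world",w.mean(0)-n*.027,"o",o,"yaw",yaw)
E
```

```text
[[0.7121, -0.183, 0.004], [0.5738, -0.1763, 0.004], [0.5671, -0.3269, 0.004], [0.7059, -0.333, 0.004]] [np.float64(0.1501), np.float64(0.1385), np.float64(0.1507), np.float64(0.139)] [ 0.63972426 -0.25479862  0.004     ]
bar [[0.6569, -0.1854, 0.18], [0.6524, -0.3232, 0.18]] 0.13791582689013923
yaw -2.6572978244714798 -2.4635417407398594
yawbar -1.8357703109782886
origin from bar [ 0.62666713 -0.25318075  0.18      ]
notches [[0.6171, -0.2251, 0.0866], [0.6156, -0.2893, 0.0872]] 0.06427169089197649
tray origin in rack rel [-0.00484607 -0.00390361 -0.00236359] world [ 0.62819565 -0.25769402  0.06263641] o [ 0.6331957  -0.25398969  0.065     ] yaw -0.04047191570542136
```

Tray origin is about (0.628, −0.257, 0.065) with yaw −2.4°. The notch rays at the required height agree with the bar, and the foot simply isn't centred on the origin in x. Moving to a hover along the tray normal.

```bash
python3 - <<'E'
from h import *
yaw=np.radians(-2.4);a=np.radians(26);n=R.from_euler("z",yaw).apply([-np.sin(a),0,np.cos(a)])
inc([.48,.2,.3],toolR(yaw),"w1")
inc(np.array([.628,-.257,.065])+n*.13,toolR(yaw,a),"hover"); print(np.array([.628,-.257,.065])+n*.13)
E
```

```text
w1 shift cm [-39.66 -28.81  -6.92] rv [-0.0019 -0.0006 -0.2669]
hover shift cm [-62.16 -69.33   4.97] rv [-0.0624 -0.4517 -0.2619]
[ 0.57106174 -0.25461358  0.18184323]
```

drive_tool([
  [0,-20,-14.4,-6.9,0,0,-0.13],
  [0,-39.7,-28.8,-6.9,0,0,-0.267],
  [0,-39.7,-28.8,-6.9,0,0,-0.267],
  [0,-39.7,-28.8,-6.9,0,0,-0.267],
  [0,-39.7,-28.8,-6.9,0,0,-0.267],
  [0,-39.7,-28.8,-6.9,0,0,-0.267],
  [0,-39.7,-28.8,-6.9,0,0,-0.267],
  [0,-39.7,-28.8,-6.9,0,0,-0.267],
  [0,-39.7,-28.8,-6.9,0,0,-0.267],
  [0,-39.7,-28.8,-6.9,0,0,-0.267],
  [0,-39.7,-28.8,-6.9,0,0,-0.267],
  [0,-39.7,-28.8,-6.9,0,0,-0.267],
  [0,-39.7,-28.8,-6.9,0,0,-0.267],
])

```text
t: 1.4
tcp_pos: [0.4794, 0.201, 0.2998]
tool_rot: [0.021, 1.0, 0.0, -0.001]
force: [0.2, -0.2, 0.3]
finger_gap: 1.0
```

```bash
python3 - <<'E'
from h import *
yaw=np.radians(-2.4);a=np.radians(26);n=R.from_euler("z",yaw).apply([-np.sin(a),0,np.cos(a)])
s=manip.sense();print(s["t"],s["tcp_pos"])
inc(np.array([.628,-.257,.065])+n*.13,toolR(yaw,a),"hover")
E
```

```text
1.4 [0.47942442 0.20096963 0.29975392]
hover shift cm [-11.06 -45.14  11.76] rv [ 2.000e-04 -4.558e-01  6.000e-04]
```

drive_tool([
  [0,-11.1,-45.1,0,0,-0.2,0],
  [0,-11.1,-45.1,0,0,-0.454,0],
  [0,-11.1,-45.1,0,0,-0.454,0],
  [0,-11.1,-45.1,0,0,-0.454,0],
  [0,-11.1,-45.1,0,0,-0.454,0],
  [0,-11.1,-45.1,0,0,-0.454,0],
  [0,-11.1,-45.1,0,0,-0.454,0],
  [0,-11.1,-45.1,0,0,-0.454,0],
  [0,-11.1,-45.1,0,0,-0.454,0],
  [0,-11.1,-45.1,0,0,-0.454,0],
  [0,-11.1,-45.1,11.8,0,-0.454,0],
  [0,-11.1,-45.1,11.8,0,-0.454,0],
  [0,-11.1,-45.1,11.8,0,-0.454,0],
  [0,-11.1,-45.1,11.8,0,-0.454,0],
  [0,-11.1,-45.1,11.8,0,-0.454,0],
])

```text
t: 2.9
tcp_pos: [0.5733, -0.2532, 0.1826]
tool_rot: [0.019, 0.974, -0.004, 0.225]
force: [-0.0, -0.0, 0.6]
finger_gap: 1.001
```

```bash
python3 - <<'E'
from h import *
s=manip.sense();print(s["t"],s["tcp_pos"],s["force"]); c=manip.camera_model("wrist"); im=manip.snapshot("wrist"); show("w1",im)
np.save("w1c.npy",np.array([c["mtx"]],float)); print(np.round(c["mtx"],1).tolist(),np.round(c["cam_to_world"],3).tolist())
a=np.radians(26);Rz=R.from_euler("z",np.radians(-2.4));n=Rz.apply([-np.sin(a),0,np.cos(a)])
for k in (0,1):
  for b in blobs(mask(im,*ORANGE),300):
    bx=cv2.boxPoints(cv2.minAreaRect(b)); w=onplane(c,bx,n=n,p=np.array([.628,-.257,.065])+n*.027*k)
    print(k,bx.round(1).tolist(),w.round(4).tolist(),w.mean(0).round(4),[round(np.linalg.norm(w[i]-w[i-1]),4) for i in (1,2)])
E
```

```text
2.9 [ 0.573262   -0.25322842  0.18258642] [-0.00409085 -0.04865461  0.55224591]
[[417.3, 0.0, 323.6], [0.0, 417.3, 236.7], [0.0, 0.0, 1.0]] [[0.041, 0.739, 0.672, 0.447], [0.999, -0.031, -0.027, -0.249], [0.001, 0.673, -0.74, 0.279], [0.0, 0.0, 0.0, 1.0]]
0 [[269.0, 162.0], [373.0, 162.0], [373.0, 297.0], [269.0, 297.0]] [[0.5909, -0.2899, 0.0476], [0.5937, -0.2229, 0.0476], [0.6789, -0.2232, 0.0891], [0.6758, -0.2969, 0.0891]] [ 0.6348 -0.2582  0.0683] [np.float64(0.0671), np.float64(0.0948)]
0 [[314.0, 0.0], [428.0, 0.0], [428.0, 17.0], [314.0, 17.0]] [[0.5082, -0.2568, 0.0066], [0.511, -0.1905, 0.0066], [0.519, -0.1902, 0.0105], [0.5163, -0.2572, 0.0106]] [ 0.5136 -0.2237  0.0086] [np.float64(0.0664), np.float64(0.009)]
1 [[269.0, 162.0], [373.0, 162.0], [373.0, 297.0], [269.0, 297.0]] [[0.5766, -0.2858, 0.0706], [0.5791, -0.2255, 0.0706], [0.6558, -0.2258, 0.108], [0.6531, -0.2921, 0.108]] [ 0.6161 -0.2573  0.0893] [np.float64(0.0604), np.float64(0.0854)]
1 [[314.0, 0.0], [428.0, 0.0], [428.0, 17.0], [314.0, 17.0]] [[0.5021, -0.2561, 0.0337], [0.5046, -0.1963, 0.0337], [0.5119, -0.196, 0.0372], [0.5094, -0.2564, 0.0372]] [ 0.507  -0.2262  0.0354] [np.float64(0.0598), np.float64(0.0081)]
```

View pics/w1.png

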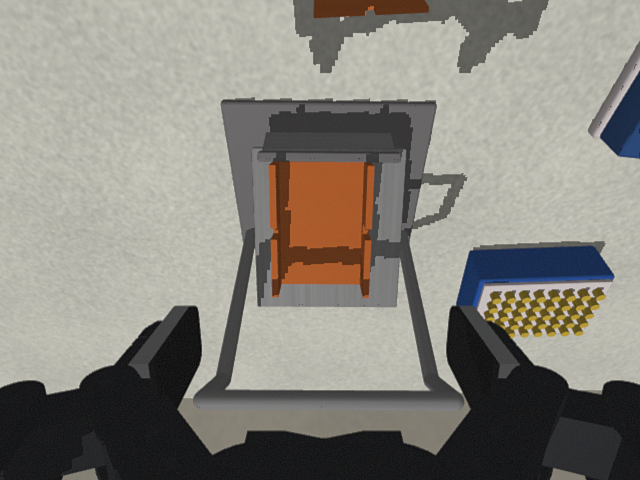

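The wrist view shows the tray centred between the fingers, notches at about (271,234) and (373,231), bar below at row 398, clear of the path. I'll refine from the notches and walls.

```bash
python3 - <<'E'
from h import *
s=manip.sense();c=manip.camera_model("wrist")
a=np.radians(26);Rz=R.from_euler("z",np.radians(-2.4));n=Rz.apply([-np.sin(a),0,np.cos(a)])
im=cv2.imread("pics/w1.png")[:,:,::-1].copy(); m=mask(im,*ORANGE); m[:120]=0
for r in list(range(170,228,12))+list(range(232,236))+list(range(240,296,12)):
    x=np.flatnonzero(m[r]); print(r,x.min(),x.max(),end="; ")
P=np.array([.628,-.257,.065])+n*.027
w=onplane(c,[(270,234),(374,231)],n=n,p=P); ctr=w.mean(0)-n*.027
print("\nnotch",w.round(4),np.linalg.norm(w[1]-w[0]),"tray",ctr)
e=onplane(c,[(269.5,175),(272,290),(374,175),(369.5,290)],n=n,p=P); 
for i in (0,2): d=Rz.inv().apply(e[i+1]-e[i]); print("yaw rel",np.degrees(np.arctan2(d[1],np.hypot(d[0],d[2]))))
Rt=R.from_quat(s["tool_rot"]); print("tool y",Rt.apply([0,1,0]),"z",Rt.apply([0,0,1]),-n)
inc(ctr+n*.04,toolR(np.radians(-2.4),a),"pre"); inc(ctr+n*.010,toolR(np.radians(-2.4),a),"grasp")
E
```

```text
170 269 373; 182 269 373; 194 270 372; 206 270 372; 218 270 371; 232 274 367; 233 274 367; 234 274 368; 235 273 368; 240 271 370; 252 271 370; 264 272 369; 276 272 369; 288 273 368; 
notch [[ 0.6168 -0.2896  0.0903]
 [ 0.6177 -0.2259  0.0894]] 0.06362973232887056 tray [ 0.62911524 -0.25824948  0.06556898]
yaw rel -0.7843634998657778
yaw rel -0.22877045400482207
tool y [ 0.04000276  0.99919879 -0.00124644] z [ 0.439832   -0.01872866 -0.89788476] [ 0.43798662 -0.01835708 -0.89879405]
pre shift cm [ 0.21 -0.18  9.05] rv [-0.0003  0.0021  0.0022]
grasp shift cm [ 0.22 -0.18 12.05] rv [-0.0003  0.0021  0.0022]
```

drive_tool([
  [0,0.2,-0.2,3,0,0,0],
  [0,0.2,-0.2,6,0,0,0],
  [0,0.2,-0.2,9,0,0,0],
  [0,0.2,-0.2,10,0,0,0],
  [0,0.2,-0.2,11,0,0,0],
  [0,0.2,-0.2,12,0,0,0],
  [0,0.2,-0.2,12,0,0,0],
  [0,0.2,-0.2,12,0,0,0],
  [0,0.2,-0.2,12,0,0,0],
])

```text
t: 3.85
tcp_pos: [0.6235, -0.2592, 0.0745]
tool_rot: [0.02, 0.974, -0.005, 0.225]
force: [-0.2, 0.1, -0.5]
finger_gap: 0.999
```

```bash
python3 - <<'E'
from h import *
s=manip.sense();print(s["tcp_pos"],s["force"]); im=manip.snapshot("wrist"); show("w2",im)
E
```

```text
[ 0.62345628 -0.25923502  0.0744828 ] [-0.17888577  0.0687596  -0.52692326]
```

View pics/w2.png

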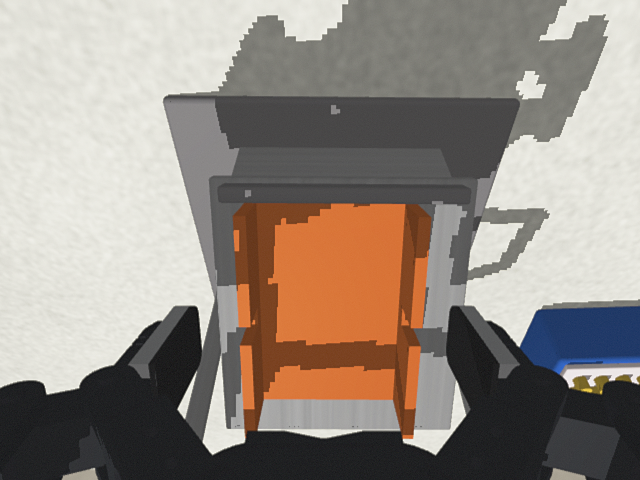

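The fingers straddle the tray with pads abreast of the notches at row ~328; nothing is touching. Closing.

drive_tool([
  [255,0,0,0,0,0,0],
  [255,0,0,0,0,0,0],
  [255,0,0,0,0,0,0],
  [255,0,0,0,0,0,0],
  [255,0,0,0,0,0,0],
  [255,0,0,0,0,0,0],
  [255,0,0,0,0,0,0],
  [255,0,0,0,0,0,0],
], force=40)

```text
t: 4.7
tcp_pos: [0.6232, -0.259, 0.0742]
tool_rot: [0.02, 0.974, -0.005, 0.225]
force: [-3.2, 0.5, 5.4]
finger_gap: 0.711
```

drive_tool([
  [255,0,0,-0.5,0,0,0],
  [255,0,0,-1,0,0,0],
  [255,0,0,-2,0,0,0],
  [255,0,0,-4,0,0,0],
  [255,0,0,-6,0,0,0],
  [255,0,0,-8,0,0,0],
  [255,0,0,-10,0,0,0],
  [255,0,0,-13,0,0,0],
  [255,0,0,-16,0,0,0],
  [255,0,0,-16,0,0,0],
  [255,0,0,-16,0,0,0],
  [255,0,0,-16,0,0,0],
])

```text
t: 5.9
tcp_pos: [0.5528, -0.2556, 0.2164]
tool_rot: [0.02, 0.974, -0.004, 0.224]
force: [-0.7, 0.3, -0.8]
finger_gap: 0.713
```

```bash
python3 - <<'E'
from h import *
s=manip.sense();print(s["t"],s["tcp_pos"],s["force"],s["finger_gap"]); c=manip.camera_model("wrist");im=manip.snapshot("wrist"); show("w3",im)
Rt=R.from_quat(s["tool_rot"]);p=s["tcp_pos"];T=lambda v:proj(c,p+Rt.apply(v)).round(1)
print("tool pts: notch-top at tray if tcp 10mm above underside", T([[0,-.031,-.017],[0,.031,-.017],[.042,-.031,-.017],[-.042,-.031,-.017],[.042,.031,-.017],[-.042,.031,-.017],[0,0,.005],[.042,0,.005]]).tolist())
inc([.514,.016,.25],toolR(np.radians(-8.7)),"over dock"); inc([.45,-.12,.27],toolR(np.radians(-5)),"mid")
E
```

```text
5.9 [ 0.55283348 -0.2555721   0.21640845] [-0.72396797  0.25083777 -0.76005386] 0.7134322253410409
tool pts: notch-top at tray if tcp 10mm above underside [[233.9, 335.8], [418.5, 335.6], [225.5, 213.8], [240.9, 438.9], [427.0, 213.6], [411.3, 438.7], [325.8, 306.8], [325.9, 199.8]]
over dock shift cm [ 3.05 26.97 -5.2 ] rv [0.0265 0.4515 0.1081]
mid shift cm [ 7.41 13.12 -9.57] rv [0.0119 0.452  0.0446]
```

View pics/w3.png

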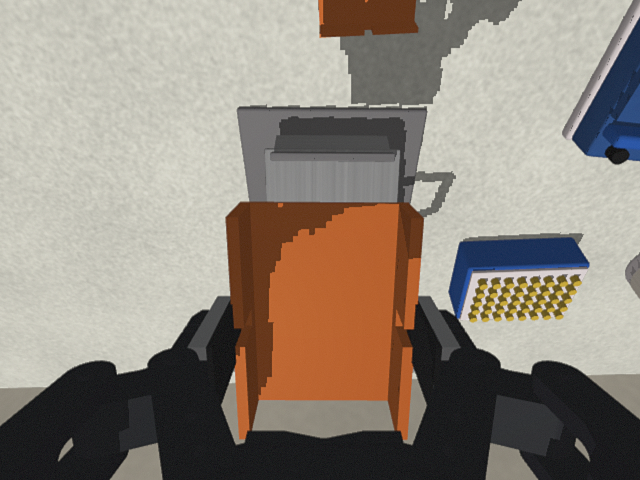

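The tray is held square: notches near row 332 (predicted 336), and both wall ends within 2 px of prediction, so the TCP is about 10 mm above the underside. Moving over the tank.

drive_tool([
  [255,3.7,6.5,-4.8,0,0.11,0.01],
  [255,7.4,13.1,-9.6,0.01,0.22,0.02],
  [255,7.4,13.1,-9.6,0.012,0.33,0.03],
  [255,7.4,13.1,-9.6,0.012,0.452,0.045],
  [255,7.4,13.1,-9.6,0.012,0.452,0.045],
  [255,5.2,20,-7.4,0.02,0.452,0.08],
  [255,3,25,-5.2,0.0265,0.4515,0.108],
  [255,3,27,-5.2,0.0265,0.4515,0.108],
  [255,3,27,-5.2,0.0265,0.4515,0.108],
  [255,3,27,-5.2,0.0265,0.4515,0.108],
  [255,3,27,-5.2,0.0265,0.4515,0.108],
  [255,3,27,-5.2,0.0265,0.4515,0.108],
  [255,3,27,-5.2,0.0265,0.4515,0.108],
])

```text
t: 7.25
tcp_pos: [0.5147, 0.0143, 0.251]
tool_rot: [0.077, 0.997, -0.001, 0.001]
force: [0.1, 0.0, -1.4]
finger_gap: 0.708
```

```bash
python3 - <<'E'
from h import *
s=manip.sense();print(s["t"],s["tcp_pos"],s["force"],s["finger_gap"]); c=manip.camera_model("wrist");im=manip.snapshot("wrist"); show("w4",im)
Rz=R.from_euler("z",np.radians(-8.7)); o=np.array([.514,.0162,.048])
print("pocket corners at rim (near -x first)",proj(c,[o+Rz.apply([sx*.044,sy*.033,0]) for sx in(-1,1) for sy in (-1,1)]).round(1).tolist())
Rt=R.from_quat(s["tool_rot"]);p=s["tcp_pos"]
print("tray wall tops",proj(c,[p+Rt.apply([sx*.042,sy*.031,-.017]) for sx in(1,-1) for sy in (-1,1)]).round(1).tolist())
inc([.514,.0162,.06],toolR(np.radians(-8.7)),"z60")
E
```

```text
7.25 [0.51469926 0.0143344  0.25100904] [ 0.11541959  0.01017981 -1.40782383] 0.7084959923908656
pocket corners at rim (near -x first) [[286.0, 147.8], [367.3, 147.5], [288.9, 250.8], [364.7, 250.6]]
tray wall tops [[225.1, 213.0], [426.7, 212.8], [240.5, 438.3], [410.9, 438.1]]
z60 shift cm [ 0.15  0.19 19.11] rv [-0.0015  0.0025 -0.0024]
```

View pics/w4.png

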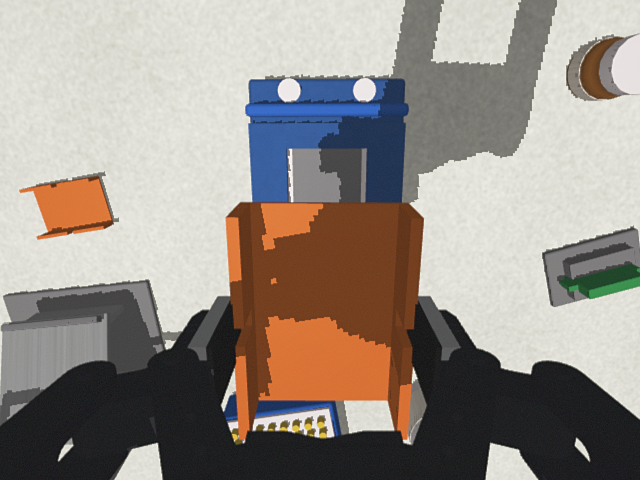

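The pocket's near edge is at (288,148)–(366,148), within 2 px of prediction, so the pocket pose holds. The tray's near end sits perhaps 3 mm low in the grip. Lowering in stages while watching the force.

drive_tool([
  [255,0.15,0.2,4,0,0,-0.002],
  [255,0.15,0.2,8,0,0,-0.002],
  [255,0.15,0.2,12,0,0,-0.002],
  [255,0.15,0.2,15,0,0,-0.002],
  [255,0.15,0.2,17,0,0,-0.002],
  [255,0.15,0.2,18,0,0,-0.002],
  [255,0.15,0.2,18,0,0,-0.002],
  [255,0.15,0.2,18,0,0,-0.002],
])

```text
t: 8.1
tcp_pos: [0.5148, 0.0173, 0.0717]
tool_rot: [0.075, 0.997, -0.001, 0.002]
force: [0.7, -0.3, -1.1]
finger_gap: 0.711
```

```bash
python3 - <<'E'
from h import *
s=manip.sense();print(s["t"],s["tcp_pos"],s["force"],s["finger_gap"]); c=manip.camera_model("wrist");im=manip.snapshot("wrist"); show("w5",im)
Rz=R.from_euler("z",np.radians(-8.7)); o=np.array([.514,.0162,.048])
print("pocket",proj(c,[o+Rz.apply([sx*.044,sy*.033,0]) for sx in(-1,1) for sy in (-1,1)]).round(1).tolist())
inc([.514,.0162,.05],toolR(np.radians(-8.7)),"z50")
E
```

```text
8.1 [0.51476997 0.0172937  0.07169974] [ 0.65977151 -0.31118614 -1.08891436] 0.711149229508964
pocket [[239.9, 183.4], [405.3, 183.5], [250.8, 374.3], [394.6, 374.4]]
z50 shift cm [ 0.09 -0.12  2.21] rv [-0.0015  0.0047  0.0015]
```

View pics/w5.png

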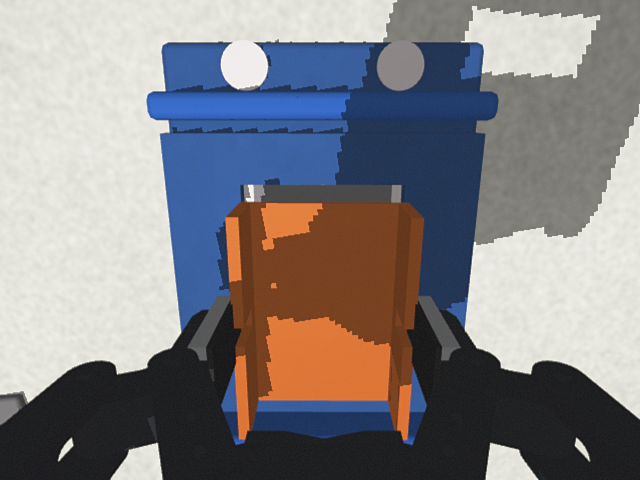

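The pocket's near edge is at row 184, x 240–402. The tray is still about 1.4 mm to the right of it. A quick PnP gives the tray's pose in the hand.

```bash
python3 - <<'E'
from h import *
s=manip.sense();c=manip.camera_model("wrist")
im=cv2.imread("pics/w5.png")[:,:,::-1].copy(); m=mask(im,(3,120,30),(16,255,255))
for r in (200,202,204,206,209,212,214,216,218,220,250,300,390,396,398,400,402,420,436,438,440): 
    x=np.flatnonzero(m[r]); print(r,(x.min(),x.max()) if len(x) else None,end="; ")
obj=np.array([[42,-31,27],[42,31,27],[42,-31,2.5],[42,31,2.5],[-42,-27,5],[-42,27,5]],float)/1000
pix=np.array([[227,216],[423,216],[240,203],[411,203],[257,401],[390,401]],float)
obj[:,1]*=1
O=obj*[1,-1,1]  # tray frame: x=tool x, y=-tool y, z=-tool z
ok,rv,t=cv2.solvePnP(O,pix,np.array(c["mtx"]),None); 
pr=cv2.projectPoints(O,rv,t,np.array(c["mtx"]),None)[0][:,0]; print("\nres",(pr-pix).round(1).tolist())
T=np.array(c["cam_to_world"]); pw=T[:3,:3]@t[:,0]+T[:3,3]; Rw=R.from_matrix(T[:3,:3])*R.from_rotvec(rv[:,0]); Rt=R.from_quat(s["tool_rot"])
print("tray in tool mm",Rt.inv().apply(pw-s["tcp_pos"])*1e3,"rot deg",np.degrees((Rt.inv()*Rw*R.from_rotvec([np.pi,0,0]).inv()).as_rotvec()))
Rz=R.from_euler("z",np.radians(-8.7)); print("tray in pocket mm",Rz.inv().apply(pw-[.514,.0162,.04])*1e3)
E
```

```text
200 None; 202 (np.int64(241), np.int64(390)); 204 (np.int64(239), np.int64(409)); 206 (np.int64(237), np.int64(411)); 209 (np.int64(234), np.int64(414)); 212 (np.int64(231), np.int64(417)); 214 (np.int64(229), np.int64(419)); 216 (np.int64(227), np.int64(421)); 218 (np.int64(226), np.int64(423)); 220 (np.int64(226), np.int64(423)); 250 (np.int64(227), np.int64(421)); 300 (np.int64(230), np.int64(417)); 390 (np.int64(236), np.int64(410)); 396 (np.int64(237), np.int64(410)); 398 (np.int64(237), np.int64(409)); 400 (np.int64(237), np.int64(409)); 402 (np.int64(237), np.int64(409)); 420 (np.int64(238), np.int64(408)); 436 (np.int64(239), np.int64(407)); 438 (np.int64(239), np.int64(406)); 440 None; 
res [[-0.8, 0.0], [1.3, 0.8], [1.0, -1.4], [-2.2, -0.7], [2.2, 0.5], [-1.4, 0.8]]
tray in tool mm [-1.99649699 -0.45206088 11.2922075 ] rot deg [ 0.04004121 -0.89973949  0.3093549 ]
tray in pocket mm [ 2.85999393  0.81533371 20.78861656]
```

drive_tool([
  [255,0.26,-0.11,0,0,0,0.002],
  [255,0.26,-0.11,0.6,0,0,0.002],
  [255,0.26,-0.11,1.1,0,0,0.002],
  [255,0.26,-0.11,1.1,0,0,0.002],
  [255,0.26,-0.11,1.1,0,0,0.002],
  [255,0.26,-0.11,1.3,0,0,0.002],
  [255,0.26,-0.11,1.5,0,0,0.002],
  [255,0.26,-0.11,1.6,0,0,0.002],
  [255,0.26,-0.11,1.7,0,0,0.002],
  [255,0.26,-0.11,1.7,0,0,0.002],
])

```text
t: 9.15
tcp_pos: [0.5112, 0.017, 0.0538]
tool_rot: [0.076, 0.997, -0.001, 0.001]
force: [-0.3, 0.1, -1.3]
finger_gap: 0.709
```

```bash
python3 - <<'E'
from h import *
s=manip.sense();print(s["t"],s["tcp_pos"],s["force"],s["ft_torque"])
E
```

```text
9.15 [0.51118018 0.01698257 0.05379336] [-0.33766556  0.07412714 -1.28056412] [0.04394824 0.05983778 0.00891344]
```

No contact force with the underside at about 42.5 mm, so the tray is inside the pocket. Continuing to the floor.

drive_tool([
  [255,0,0,0.1,0,0,0],
  [255,0,0,0.2,0,0,0],
  [255,0,0,0.25,0,0,0],
  [255,0,0,0.25,0,0,0],
  [255,0,0,0.25,0,0,0],
])

```text
t: 9.65
tcp_pos: [0.5113, 0.017, 0.0515]
tool_rot: [0.076, 0.997, -0.001, 0.001]
force: [-0.6, -0.9, -1.1]
finger_gap: 0.715
```

drive_tool([
  [255,0,0,0.05,0,0,0],
  [255,0,0,0.1,0,0,0],
  [255,0,0,0.15,0,0,0],
  [255,0,0,0.15,0,0,0],
])

```text
t: 10.05
tcp_pos: [0.5114, 0.0169, 0.0511]
tool_rot: [0.076, 0.997, -0.001, 0.001]
force: [-1.8, -0.1, 9.0]
finger_gap: 0.711
```

Contact at 9 N with the underside computed at 39.8 mm, so it's on the floor. Releasing and rising.

drive_tool([
  [40,0,0,-0.05,0,0,0],
  [20,0,0,-0.1,0,0,0],
  [0,0,0,-0.1,0,0,0],
  [0,0,0,-0.1,0,0,0],
  [0,0,0,-0.1,0,0,0],
  [0,0,0,-2,0,0,0],
  [0,0,0,-5,0,0,0],
  [0,0,0,-9,0,0,0],
  [0,0,0,-13,0,0,0],
  [0,0,0,-13,0,0,0],
  [0,0,0,-13,0,0,0],
  [0,0,0,-13,0,0,0],
])

```text
t: 11.25
tcp_pos: [0.51, 0.0174, 0.179]
tool_rot: [0.076, 0.997, -0.001, -0.0]
force: [-0.1, 0.4, -0.1]
finger_gap: 1.004
```

```bash
python3 - <<'E'
from h import *
s=manip.sense();print(s["t"],s["tcp_pos"],s["force"]); c=manip.camera_model("wrist");im=manip.snapshot("wrist"); show("w6",im)
Rz=R.from_euler("z",np.radians(-8.7)); o=np.array([.514,.0162,.04])
P=lambda z,x=.042,y=.031:proj(c,[o+Rz.apply([sx*x,sy*y,z]) for sx in(-1,1) for sy in (-1,1)]).round(1).tolist()
print("tray top",P(.027)); print("rim",P(.008,.044,.033)); print("notch",P(.027,.0035,.031))
inc([.56,.17,.22],toolR(np.radians(8)+np.pi/2),"to comb mid+90"); inc([.56,.17,.22],toolR(np.radians(8)-np.pi/2),"-90"); print(s["q"])
b=blobs(mask(im,*ORANGE),300); print([cv2.boxPoints(cv2.minAreaRect(x)).round(1).tolist() for x in b])
E
```

```text
11.25 [0.51000831 0.01736    0.1789696 ] [-0.10653107  0.37715796 -0.12167411]
tray top [[272.9, 171.8], [375.1, 171.7], [277.4, 298.9], [370.8, 298.8]]
rim [[273.1, 164.9], [374.8, 164.8], [277.5, 290.2], [370.7, 290.1]]
notch [[275.0, 232.9], [373.0, 232.8], [275.4, 243.4], [372.7, 243.3]]
to comb mid+90 shift cm [-2.64 15.84 -4.16] rv [ 2.0000e-04 -2.0000e-03 -1.8626e+00]
-90 shift cm [-2.64 15.84 -4.16] rv [-1.800e-03 -1.000e-04  1.279e+00]
[-1.84469318e-01  4.49833961e-01  1.77158600e+00 -1.63605476e-03
  9.20410717e-01 -1.60215274e+00]
[[[272.6000061035156, 295.8999938964844], [274.1000061035156, 165.3000030517578], [374.20001220703125, 166.5], [372.70001220703125, 297.1000061035156]], [[-9.600000381469727, 204.5], [58.20000076293945, 194.0], [68.0, 257.5], [0.10000000149011612, 267.8999938964844]]]
```

View pics/w6.png

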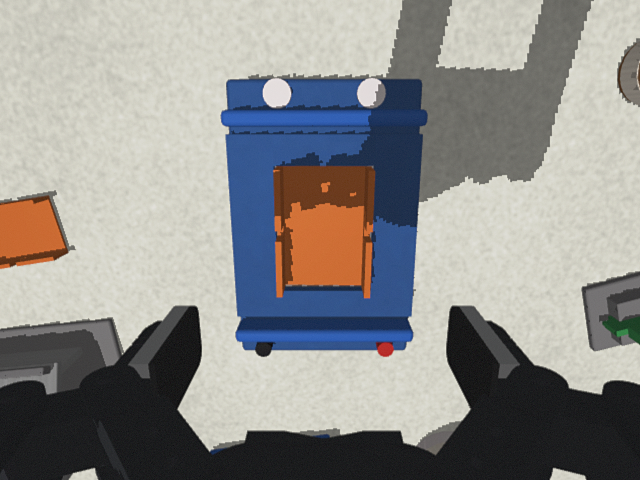

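The tray is seated: wall tops span x 273–374 and rows 170–297, against 273–375 and 172–299 predicted for fully home, and the edges are parallel to the pocket. The rim strip shows at both ends. Next, the comb.

```bash
python3 - <<'E'
from h import *
inc([.63,.26,.17],toolR(np.radians(8)-np.pi/2),"hover comb")
# tray refine from w6: notch rows
c=manip.camera_model("wrist"); im=cv2.imread("pics/w6.png")[:,:,::-1].copy(); m=mask(im,(3,120,30),(16,255,255))
for r in range(222,250,2):
    print(r,m[r,270:290].astype(bool).astype(int).sum(),m[r,360:380].astype(bool).astype(int).sum(),end="; ")
for col in (275,277,279,281,368,370,372): 
    y=np.flatnonzero(m[:,col][160:305])+160; g=np.flatnonzero(np.diff(y)>2); print(col,y.min(),y.max(),[(y[i],y[i+1]) for i in g])
E
```

```text
hover comb shift cm [-8.2  25.8   0.82] rv [-1.800e-03 -1.000e-04  1.279e+00]
222 15 13; 224 15 13; 226 15 13; 228 15 13; 230 15 13; 232 13 10; 234 13 10; 236 13 10; 238 13 11; 240 13 11; 242 15 12; 244 15 12; 246 15 12; 248 15 12; 275 168 252 [(np.int64(230), np.int64(242))]
277 166 296 []
279 166 296 []
281 166 296 []
368 167 297 []
370 167 287 [(np.int64(231), np.int64(238))]
372 169 231 []
```

drive_tool([
  [0,-1,3.5,-2,0,0,0.14],
  [0,-2,7,-2,0,0,0.28],
  [0,-3,11,-2,0,0,0.42],
  [0,-4,14,-2,0,0,0.56],
  [0,-5,17,-2,0,0,0.7],
  [0,-6,20,-2,0,0,0.84],
  [0,-7,23,-1,0,0,0.98],
  [0,-8.2,25.8,0,0,0,1.12],
  [0,-8.2,25.8,0.8,0,0,1.279],
  [0,-8.2,25.8,0.8,0,0,1.279],
  [0,-8.2,25.8,0.8,0,0,1.279],
  [0,-8.2,25.8,0.8,0,0,1.279],
  [0,-8.2,25.8,0.8,0,0,1.279],
])

```text
t: 12.6
tcp_pos: [0.6313, 0.2592, 0.1722]
tool_rot: [0.656, 0.755, 0.0, 0.001]
force: [0.2, 0.1, 0.2]
finger_gap: 0.996
```

```bash
python3 - <<'E'
from h import *
s=manip.sense();print(s["t"],s["tcp_pos"],s["force"],s["q"][5]); c=manip.camera_model("wrist");im=manip.snapshot("wrist"); show("w7",im)
for b in blobs(mask(im,*GREEN),100):
    bx=cv2.boxPoints(cv2.minAreaRect(b)); print(cv2.contourArea(b),bx.round(1).tolist(),onplane(c,bx,.049).round(4).tolist())
E
```

```text
12.6 [0.63128115 0.25915601 0.17215738] [0.21956612 0.14243788 0.15711632] 0.08794545907456183
1067.0 [[316.0, 168.0], [330.0, 168.0], [330.0, 261.0], [316.0, 261.0]] [[0.6215, 0.2962, 0.049], [0.6302, 0.2975, 0.049], [0.6392, 0.2358, 0.049], [0.6298, 0.2345, 0.049]]
```

View pics/w7.png

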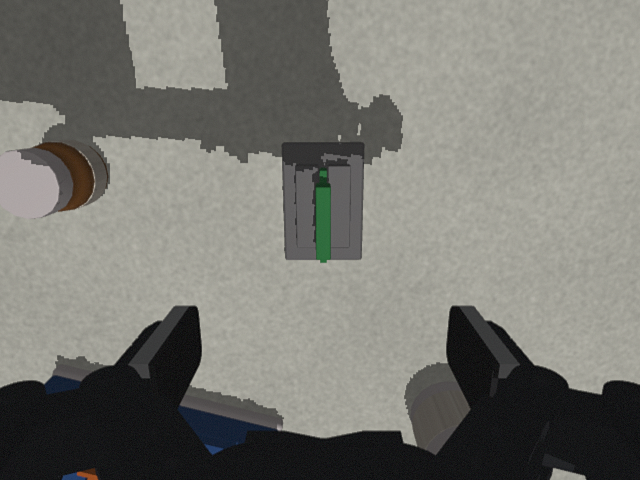

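The comb stands upright in the holder; its bar top spans (316–330, 187–261). The jar (55,180) and bottle (430,410) are clear of the gripper.

```bash
python3 - <<'E'
from h import *
c=manip.camera_model("wrist")
im=cv2.imread("pics/w7.png")[:,:,::-1].copy(); m=mask(im,(45,100,20),(80,255,255))
for r in range(166,264,6): x=np.flatnonzero(m[r]);print(r,(x.min(),x.max()) if len(x) else None,im[r,323],end="; ")
w=onplane(c,[(323.2,187),(323.2,261)],.049); print("\n",w.round(4),np.linalg.norm(w[0]-w[1]),w.mean(0)); d=w[0]-w[1]; yaw=np.arctan2(-d[0],d[1]); print(np.degrees(yaw))
p=w.mean(0); 
for z in (.06,.027): inc([p[0],p[1],z],toolR(yaw-np.pi/2),z)
E
```

```text
166 None [51 51 50]; 172 (np.int64(320), np.int64(326)) [ 50 111  64]; 178 (np.int64(320), np.int64(326)) [24 56 33]; 184 (np.int64(316), np.int64(329)) [29 51 33]; 190 (np.int64(316), np.int64(330)) [ 49 109  62]; 196 (np.int64(316), np.int64(330)) [ 47 109  63]; 202 (np.int64(316), np.int64(330)) [ 44 106  59]; 208 (np.int64(316), np.int64(330)) [ 45 108  59]; 214 (np.int64(316), np.int64(330)) [ 50 108  64]; 220 (np.int64(316), np.int64(329)) [ 46 107  61]; 226 (np.int64(316), np.int64(330)) [ 49 108  62]; 232 (np.int64(316), np.int64(330)) [ 48 109  64]; 238 (np.int64(316), np.int64(330)) [ 47 109  62]; 244 (np.int64(316), np.int64(330)) [ 46 108  62]; 250 (np.int64(316), np.int64(330)) [ 47 107  62]; 256 (np.int64(316), np.int64(330)) [ 46 107  60]; 262 None [ 79 120  84]; 
 [[0.6278 0.2849 0.049 ]
 [0.6347 0.2352 0.049 ]] 0.05024705855210455 [0.6312531  0.26006346 0.049     ]
7.946541513508218
0.06 shift cm [ 0.1  -0.03 11.24] rv [0.0024 0.0019 0.0012]
0.027 shift cm [ 0.11 -0.03 14.54] rv [0.0024 0.0019 0.0012]
```

drive_tool([
  [60,0.1,0,4,0.002,0.002,0.001],
  [120,0.1,0,8,0.002,0.002,0.001],
  [120,0.1,0,11,0.002,0.002,0.001],
  [120,0.1,0,13,0.002,0.002,0.001],
  [120,0.1,0,14.5,0.002,0.002,0.001],
  [120,0.1,0,14.5,0.002,0.002,0.001],
  [120,0.1,0,14.5,0.002,0.002,0.001],
  [120,0.1,0,14.5,0.002,0.002,0.001],
  [255,0.1,0,14.5,0.002,0.002,0.001],
  [255,0.1,0,14.5,0.002,0.002,0.001],
  [255,0.1,0,14.5,0.002,0.002,0.001],
  [255,0.1,0,14.5,0.002,0.002,0.001],
  [255,0.1,0,14.5,0.002,0.002,0.001],
  [255,0.1,0,14.5,0.002,0.002,0.001],
], force=30)

```text
t: 14.05
tcp_pos: [0.6318, 0.2607, 0.0277]
tool_rot: [0.656, 0.754, 0.0, 0.0]
force: [-0.6, -0.0, 5.2]
finger_gap: 0.111
```

drive_tool([
  [255,0,0,-0.5,0,0,0],
  [255,0,0,-1.5,0,0,0],
  [255,0,0,-3,0,0,0],
  [255,0,0,-6,0,0,0],
  [255,0,0,-10,0,0,0],
  [255,0,0,-13,0,0,0],
  [255,0,0,-13,0,0,0],
  [255,0,0,-13,0,0,0],
])

```text
t: 14.85
tcp_pos: [0.6317, 0.2607, 0.1585]
tool_rot: [0.656, 0.754, 0.001, 0.001]
force: [-0.3, -0.0, -0.7]
finger_gap: 0.107
```

```bash
python3 - <<'E'
from h import *
s=manip.sense();print(s["t"],s["tcp_pos"],s["force"],s["finger_gap"],R.from_quat(s["tool_rot"]).apply([0,0,1])); c=manip.camera_model("wrist");im=manip.snapshot("wrist"); show("w8",im[100:400,180:470],2)
m=mask(im,(45,100,20),(80,255,255)); b=blobs(m,50); print([cv2.boundingRect(x) for x in b])
Rt=R.from_quat(s["tool_rot"]);p=s["tcp_pos"]
pts=[(.025,-.005,-.0213),(.025,.005,-.0213),(.033,0,-.0035),(.025,0,.0197),(-.025,0,-.0213)]
print(proj(c,[p+Rt.apply(v) for v in pts]).round(1).tolist())
inc([.5127,.0164,.16],toolR(np.radians(-8.7)-np.pi/2),"over slot")
E
```

```text
14.85 [0.63170342 0.26066345 0.15848457] [-0.30336084 -0.00363817 -0.71282472] 0.10739618672232232 [ 2.04468863e-03  5.92857213e-04 -9.99997734e-01]
[(308, 217, 32, 187)]
[[307.4, 268.1], [339.8, 268.1], [323.5, 228.1], [323.6, 232.3], [323.7, 405.4]]
over slot shift cm [-22.53 -15.06  -0.3 ] rv [-1.100e-03  2.000e-04  2.906e-01]
```

View pics/w8.png

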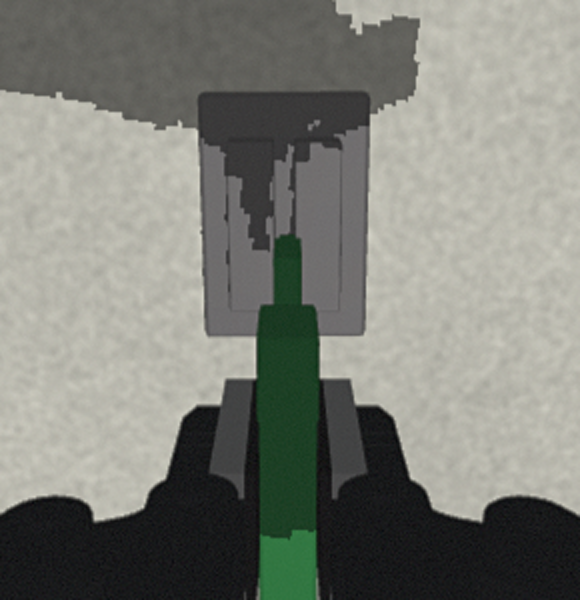

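The comb is held upright and centred: bar top edge at row 267 (predicted 268), cols 308–340 (predicted 307–340). Moving over the slot.

drive_tool([
  [255,-4.5,-3,-1,0,0,0.06],
  [255,-9,-6,-1,0,0,0.12],
  [255,-13.5,-9,-1,0,0,0.18],
  [255,-18,-12,-1,0,0,0.24],
  [255,-22.5,-15.1,-0.5,0,0,0.29],
  [255,-22.5,-15.1,1,0,0,0.29],
  [255,-22.5,-15.1,2.7,0,0,0.29],
  [255,-22.5,-15.1,2.7,0,0,0.29],
  [255,-22.5,-15.1,2.7,0,0,0.29],
  [255,-22.5,-15.1,2.7,0,0,0.29],
  [255,-22.5,-15.1,2.7,0,0,0.29],
])

```text
t: 16.0
tcp_pos: [0.5135, 0.0173, 0.1303]
tool_rot: [0.758, 0.652, 0.0, 0.0]
force: [-0.0, 0.7, -0.0]
finger_gap: 0.111
```

```bash
python3 - <<'E'
from h import *
s=manip.sense();print(s["t"],s["tcp_pos"],s["force"]); c=manip.camera_model("wrist");im=manip.snapshot("wrist"); cv2.imwrite("pics/w9raw.png",im[:,:,::-1])
Rz=R.from_euler("z",np.radians(-8.7)); o=np.array([.5127,.0164,.04])
q=proj(c,[o+Rz.apply(v) for v in [(-.0035,.031,.027),(.0035,.031,.027),(-.0035,.031,.012),(.0035,.031,.012),(-.042,.031,.027),(.042,.031,.027),(-.0035,-.031,.027),(.0035,-.031,.027)]]).round(1); print(q.tolist())
Rt=R.from_quat(s["tool_rot"]); print("comb",proj(c,[s["tcp_pos"]+Rt.apply(v) for v in [(.033,0,-.0033),(.033,0,.0147),(.025,0,.0197)]]).round(1).tolist())
u,v=q[:4].mean(0).astype(int); print(u,v); m=mask(im,(3,120,20),(16,255,255)); mg=mask(im,(45,100,20),(80,255,255))
for r in range(v-30,v+40,3):
    x=np.flatnonzero(m[r]); g=np.flatnonzero(np.diff(x)>2); gx=np.flatnonzero(mg[r]); print(r,(x.min(),x.max()) if len(x) else None,[(int(x[i]),int(x[i+1])) for i in g][:6],"G",(gx.min(),gx.max()) if len(gx) else None)
show("w9",im[max(0,v-100):v+150,u-133:u+133],2.25)
E
```

```text
16.0 [0.51350501 0.01734503 0.13025467] [-0.02467868  0.65527821 -0.03130335]
[[314.9, 199.4], [328.9, 199.4], [315.4, 194.0], [328.5, 194.0], [237.8, 199.4], [405.9, 199.5], [315.5, 312.2], [328.4, 312.2]]
comb [[323.0, 228.1], [323.0, 216.0], [323.1, 232.5]]
321 196
166 None [] G None
169 None [] G None
172 (np.int64(481), np.int64(481)) [] G None
175 None [] G None
178 None [] G None
181 None [] G None
184 None [] G None
187 None [] G None
190 None [] G None
193 (np.int64(246), np.int64(395)) [] G None
196 (np.int64(243), np.int64(401)) [] G None
199 (np.int64(240), np.int64(404)) [] G None
202 (np.int64(240), np.int64(406)) [] G None
205 (np.int64(240), np.int64(406)) [] G None
208 (np.int64(248), np.int64(405)) [] G None
211 (np.int64(248), np.int64(398)) [] G None
214 (np.int64(248), np.int64(397)) [] G None
217 (np.int64(249), np.int64(397)) [(319, 328)] G None
220 (np.int64(249), np.int64(397)) [(316, 331)] G (np.int64(318), np.int64(329))
223 (np.int64(249), np.int64(397)) [(316, 331)] G (np.int64(318), np.int64(329))
226 (np.int64(249), np.int64(397)) [(316, 331)] G (np.int64(317), np.int64(329))
229 (np.int64(249), np.int64(397)) [(316, 331)] G (np.int64(318), np.int64(329))
232 (np.int64(249), np.int64(396)) [(316, 331)] G (np.int64(318), np.int64(329))
235 (np.int64(249), np.int64(396)) [(316, 331)] G (np.int64(318), np.int64(329))
```

```bash
python3 - <<'E'
import cv2,numpy as np
im=cv2.imread("pics/w9raw.png")[:,:,2].astype(int)
for r in range(190,214,2): print(r,im[r,304:344])
E
```

```text
190 [134 133 134 132 133 133 134 131 132 134 133 131 133 133 134 132 133 136
 133 134 134 132 134 133 133 134 135 133 134 133 133 135 135 134 132 133
 134 133 133 135]
192 [113 111 112 113 112 112 112 113 113 113 110 114 112 113 112 112 111 113
 113 112 112 113 111 112 115 115 115 114 115 113 112 115 113 115 113 114
 116 114 115 114]
194 [107 105 105 107 106 107 104 107 107 106 106 106 105 108 106 105 108 106
 107 108 105 106 106 107 107 107 106 106 106 106 108 107 105 105 107 107
 106 107 107 106]
196 [107 106 106 106 107 106 105 107 107 107 107 106 109 120 121 120 122 121
 122 120 119 122 121 122 124 122 107 106 108 106 108 106 107 107 106 108
 106 107 107 107]
198 [106 107 105 106 105 107 107 107 105 106 107 108 107 121 122 120 120 122
 120 120 122 121 120 121 121 120 106 105 106 108 106 106 107 108 103 108
 105 107 106 106]
200 [117 116 116 117 116 115 115 116 116 115 117 115 108 121 121 122 120 123
 122 121 120 122 121 122 122 121 108 110 113 113 112 113 113 113 113 113
 112 111 109 108]
202 [122 122 121 120 120 122 121 119 119 122 121 121 112 121 121 122 119 123
 120 119 121 12
[... 215 characters left out ...]
22 118 122
 119 120 119 122]
206 [121 122 122 120 121 121 120 122 121 121 123 122 118 121 122 121 122 120
 120 122 122 120 121 122 122 120 118 121 121 122 120 120 121 123 121 120
 121 119 123 118]
208 [119 120 120 122 122 121 120 121 121 121 121 121 121 122 121 119 122 123
 119 119 122 121 122 121 120 121 122 119 120 122 120 121 123 121 121 121
 120 122 121 122]
210 [121 119 122 120 120 122 120 121 121 121 119 122 121 120 122 120 123 122
 121 120 123 122 121 121 121 120 121 121 119 122 120 120 121 121 121 121
 119 119 120 122]
212 [123 122 122 122 122 120 122 121 121 122 121 122 122 121 121 121 122 122
 119 122 120 122 122 123 120 121 122 122 120 119 123 121 120 120 119 122
 119 120 122 122]
```

Notch edges are at cols 316.5–329.5 (centre 323.0) and the comb centre is at 323.4, so they agree to 0.3 mm. The tray appears turned about 0.6° more than planned, so I'll correct while lowering to just above the walls and re-check.

drive_tool([
  [255,-0.14,-0.04,1,0,0,0.011],
  [255,-0.14,-0.04,2.5,0,0,0.011],
  [255,-0.14,-0.04,3.8,0,0,0.011],
  [255,-0.14,-0.04,3.8,0,0,0.011],
  [255,-0.14,-0.04,3.8,0,0,0.011],
  [255,-0.14,-0.04,3.8,0,0,0.011],
])

```text
t: 16.65
tcp_pos: [0.5127, 0.0155, 0.0922]
tool_rot: [0.762, 0.647, 0.0, 0.0]
force: [0.9, -0.2, 0.2]
finger_gap: 0.112
```

```bash
python3 - <<'E'
from h import *
s=manip.sense();print(s["t"],s["tcp_pos"],s["force"]); c=manip.camera_model("wrist");im=manip.snapshot("wrist")
show("w10",im[150:400,190:456],2.25)
Rt=R.from_quat(s["tool_rot"]); print("yaw",np.degrees(np.arctan2(*(Rt.apply([0,1,0])[[1,0]])))-0)
print("comb",proj(c,[s["tcp_pos"]+Rt.apply(v) for v in [(.033,0,-.0033),(.033,0,.0147),(.025,0,.0197),(-.033,0,.0147)]]).round(1).tolist())
inc([.5127,.0164,.0665],toolR(np.radians(-9.3)-np.pi/2),"home")
E
```

```text
16.65 [0.51270599 0.01547046 0.09219956] [ 0.89259016 -0.20444496  0.1859044 ]
yaw -9.293316501325219
comb [[322.9, 228.1], [323.0, 216.0], [323.0, 232.5], [323.2, 365.4]]
home shift cm [ 0.09 -0.03  2.58] rv [0.0009 0.0001 0.0001]
```

View pics/w10.png

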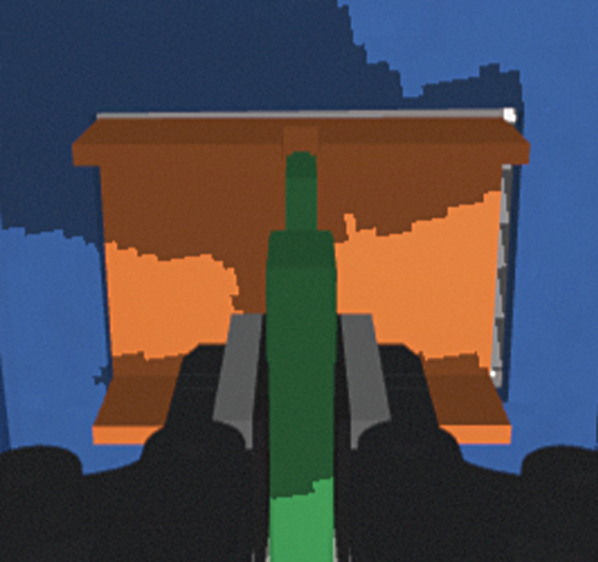

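The comb plate (crop cols 286–317) is centred in the notch (283–319), and the tray edges are level with the comb frame. One last numeric check of centring across the walls.

```bash
python3 - <<'E'
from h import *
s=manip.sense();c=manip.camera_model("wrist");Rt=R.from_quat(s["tool_rot"])
im=manip.snapshot("wrist"); m=mask(im,(3,100,20),(16,255,255))
for col in (235,245,400,410):
    y=np.flatnonzero(m[150:420,col])+150; print(col,y.min(),y.max(),end=" ")
    v=im[150:230,col,0].astype(int); print(v[44:75:1])
r=[(323,214),(323,347)]; w=onplane(c,r,.067); print((Rt.inv().apply(w-s["tcp_pos"])*1e3).round(1))
E
```

```text
235 203 346 [ 33  37  35  35  30  40 109 138 114 108 107 106 106 108 107 106 108 108
 107 107 118 121 123 121 121 121 120 120 122 119 120]
245 203 346 [ 39  35  33  34  34  42 107 136 116 105 107 107 107 106 106 106 108 107
 104 107 120 121 121 121 120 121 120 123 120 120 118]
400 202 346 [ 37  35  34  37  85 132 140 131 110 106 104 107 108 107 106 107 109 106
 106 114 120 119 121 120 121 122 122 121 122 122 121]
410 202 346 [ 35  33  32  41 106 135 141 130 112 106 106 106 107 104 107 109 106 106
 107 113 121 120 122 123 121 120 121 119 120 119 120]
[[ 31.3  -0.   25.3]
 [-30.5  -0.1  25.3]]
```

Width is 61.8 mm and centring is within 0.4 mm. Lowering the comb.

drive_tool([
  [255,0.03,0,0.5,0,0,0],
  [255,0.03,0,1.0,0,0,0],
  [255,0.03,0,1.4,0,0,0],
  [255,0.03,0,1.8,0,0,0],
  [255,0.03,0,2.1,0,0,0],
  [255,0.03,0,2.3,0,0,0],
  [255,0.03,0,2.4,0,0,0],
  [255,0.03,0,2.4,0,0,0],
])

```text
t: 17.55
tcp_pos: [0.5123, 0.0158, 0.0677]
tool_rot: [0.762, 0.647, -0.0, -0.0]
force: [-0.4, -0.5, 0.2]
finger_gap: 0.109
```

drive_tool([
  [255,0,0,0.05,0,0,0],
  [255,0,0,0.1,0,0,0],
  [255,0,0,0.15,0,0,0],
  [255,0,0,0.15,0,0,0],
  [255,0,0,0.15,0,0,0],
])

```text
t: 18.05
tcp_pos: [0.5125, 0.0157, 0.0666]
tool_rot: [0.762, 0.647, 0.0, 0.0]
force: [-1.4, -0.4, 3.4]
finger_gap: 0.101
```

drive_tool([
  [255,0,0,0.05,0,0,0],
  [255,0,0,0.05,0,0,0],
  [255,0,0,0.05,0,0,0],
])

```text
t: 18.35
tcp_pos: [0.5125, 0.0158, 0.0665]
tool_rot: [0.762, 0.648, 0.0, 0.0]
force: [-1.1, 0.1, 6.7]
finger_gap: 0.108
```

Firm seat, 6.7 N at exactly the expected height (66.5 mm). Opening and backing straight out.

drive_tool([
  [200,0,0,0,0,0,0],
  [180,0,0,0,0,0,0],
  [150,0,0,0,0,0,0],
  [150,0,0,0,0,0,0],
  [150,0,0,0,0,0,0],
  [150,0,0,-1,0,0,0],
  [150,0,0,-3,0,0,0],
  [150,0,0,-6,0,0,0],
  [150,0,0,-10,0,0,0],
  [150,0,0,-14,0,0,0],
  [150,0,0,-14,0,0,0],
  [150,0,0,-14,0,0,0],
  [150,0,0,-14,0,0,0],
])

```text
t: 19.65
tcp_pos: [0.5114, 0.016, 0.2052]
tool_rot: [0.762, 0.647, -0.001, -0.001]
force: [-0.3, 0.2, 0.4]
finger_gap: 0.407
```

```bash
python3 - <<'E'
from h import *
s=manip.sense();print(s["t"],s["tcp_pos"],s["force"]); c=manip.camera_model("wrist");im=manip.snapshot("wrist"); show("w11",im)
m=mask(im,(45,100,20),(80,255,255))
for b in blobs(m,60): print("green",cv2.boundingRect(b))
for r in range(150,300,6):
    x=np.flatnonzero(m[r]); 
    if len(x): print(r,x.min(),x.max(),end="; ")
Rz=R.from_euler("z",np.radians(-9.3)); o=np.array([.5125,.0158,.047])
P=lambda L:proj(c,[o+Rz.apply(v) for v in L]).round(1).tolist()
print("\nbar top if home",P([(-.005,.025,.041),(.005,.025,.041),(-.005,-.025,.041),(.005,-.025,.041)]),"plate top end",P([(0,.033,.023)]))
mo=mask(im,(3,100,20),(16,255,255)); print("tray",[cv2.boundingRect(b) for b in blobs(mo,200)],"pred tops",P([(sx*.042,sy*.031,.02) for sx in(-1,1) for sy in(-1,1)]))
# others unmoved: top camera before/after
t1=manip.snapshot("top"); t0=cv2.imread("pics/top0.png")[:,:,::-1]; d=np.abs(t1.astype(int)-t0).max(2)
for n,(a,b2,e,f) in dict(bottle=(150,200,258,300),tipbox=(155,208,332,400),jar=(330,362,163,200)).items(): print(n,(d[a:b2,e:f]>40).sum())
E
```

```text
19.65 [0.51137594 0.01595889 0.20520386] [-0.28448279  0.15803621  0.38412056]
green (318, 172, 16, 96)
174 323 329; 180 323 328; 186 323 328; 192 319 332; 198 318 332; 204 318 332; 210 318 333; 216 319 333; 222 319 333; 228 319 333; 234 319 332; 240 319 332; 246 319 333; 252 319 333; 258 319 332; 264 319 332; 
bar top if home [[317.5, 190.5], [333.5, 190.5], [317.9, 265.5], [333.0, 265.5]] plate top end [[325.4, 173.8]]
tray [(330, 172, 59, 91), (264, 172, 59, 91), (313, 409, 51, 30)] pred tops [[266.5, 263.2], [262.9, 176.3], [384.3, 263.2], [388.0, 176.2]]
bottle 0
tipbox 0
jar 0
```

```bash
python3 - <<'E'
from h import *
Rz=R.from_euler("z",np.radians(-9.3)); o=np.array([.5125,.0158,.047])
bar=[o+Rz.apply((a*.005,b*.025,z)) for a in(-1,1) for b in(-1,1) for z in(.023,.041)]
pl=[o+Rz.apply((a*.0025,b*.033,.023)) for a in(-1,1) for b in(-1,1)]
for n in ("scene","top"):
    c=manip.camera_model(n);im=manip.snapshot(n);m=mask(im,(45,100,20),(80,255,255))
    q=proj(c,bar+pl); print(n,[cv2.boundingRect(b) for b in blobs(m,30)],"pred",q.min(0).round(1),q.max(0).round(1))
print(manip.sense()["t"],manip.sense()["force"])
E
```

```text
scene [(524, 0, 46, 75), (476, 0, 24, 55), (302, 235, 36, 20), (521, 0, 19, 48), (144, 0, 24, 7), (508, 0, 16, 20)] pred [301.2 233.9] [337.5 247.3]
top [] pred [299.2 304.3] [336.5 315.5]
19.85 [ 0.68864081  0.09680678 -0.24635025]
```

```bash
python3 -c "
from station import manip
manip.sign_off()"
```

```text
the job is handed in; nothing more can be done
```

I took the orange tray off the rack and seated it in the tank's pocket. I then stood the green comb in the tray's notches, let go, backed off and handed the job in at about 20 s of the 64 s allowed.

**Checks that agreed:**
- **Tray:** it met the floor with a 9 N contact, its underside computed at 39.8 mm against 40 mm for fully home. Its wall outline was within about 2 px of the seated prediction.
- **Tray squareness:** it sits about 0.6° and 1 mm off the pocket's centre, inside the 2 mm clearance.
- **Comb:** it met the notch bottoms at the expected height, TCP 66.5 mm, with 6.7 N.
- **After release:** in the wrist and scene pictures the comb was upright and within about 1 px of home, apart from the far end of the bar, which read about 2 px off (around 1 mm).
- **Bottle, tip box and jar:** the top camera's before and after pictures show no change.

**Checks that did not fully agree:**
- **Top camera:** it gave no green blob for the comb at the end. I think the gripper was blocking its view, but I did not confirm that.
- **Rack foot:** its centre lay about 12 mm from the origin given by the bar and the tray, so I used the bar and tray instead.

The final placement was checked by numbers only, as I had used all 12 picture views.

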